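# Inspect a pressed part in the turning mirror

### The job

Lift the pressed white part out of the open die and set it upright, fully down, in the round nest of the inspection pedestal. Then turn the spring-loaded inspection mirror by the bar on its top until the camera sees the dark ring mark on the part's boss centred in the mirror, and hold it there: the program finishes while still holding the mirror at that angle, as it would spring back if let go. Leave the jar, the brush and the beaker where they are.

Things in the scene. Friction and masses are not known exactly. Their poses are not given: they have to be found in the camera images.
- part_mid (a point): pressed off-white part: disc 44 mm across, 20 mm thick, with a round boss 18 mm across standing 42 mm up from its middle (62 mm tall in all, about 100 g, same all the way round). This point is on its axis, half-way up (31 mm above the underside); z up along the boss. It begins in the die. Grip the boss, 42 to 50 mm above the underside, so that fingertips clear the disc
- part_mark (a point): centre of the dark ring mark round the boss, on the part's axis, 38 mm above its underside (7 mm above part_mid)
- die_floor (a point): open lower die: fixed steel block 110 x 110 mm, 28 mm high, with a round cavity in its middle, 47 mm across, 16 mm deep, holding the part. Two guide posts 14 mm thick stand at its far corners, 61 mm from the middle, tops 83 mm above the table. This point is the centre of the cavity floor, 12 mm above the table; z up
- nest (a point): inspection pedestal, fixed: an 80 mm square aluminium plate on a post, with a round recess 50 mm across and 6 mm deep in its top for the part. This point is the centre of the recess's floor, 77 mm above the table; the plate's top is 83 mm above the table
- lens (a point): centre of the lens of the small white inspection camera, 115 mm above the table, on the same fixed grey base strip as the mirror, 256 mm from the mirror's axis, to the mirror's right as seen from the robot. It always looks at the mirror's middle; its box reaches 143 mm above the table and 78 mm back from the lens
- bar (a point): middle of the mirror's grip bar, on the mirror's upright turning axis, 183 mm above the table; x: level, the way the mirror's face looks; y: along the bar; z up. The bar is 50 mm long, 12 mm thick, 42 mm high, parallel to the face; grip it from above across its thickness. The mirror below it is 76 mm across, its middle 115 mm above the table, its face on the turning axis
- mirror (a joint): turn of the mirror, rad: 0 at rest (facing roughly the camera), growing counter-clockwise seen from above, to 1.6. A light spring (0.01 to 0.06 N m) always turns it back to 0. At the angle wanted, the way the face looks halves the level angle between the directions from the turning axis to the lens and to the mark; it lies between 0.5 and 1.4
- sight (a point): the camera's line of sight after the mirror, worked out from the mirror's angle, nothing to touch: the point is the middle of the mirror's face, x points level along the reflected line of sight and turns 2 rad for each rad of the mirror, z up. The mark is centred in the mirror when it lies on this x axis
- part: the pressed part; origin at the centre of its underside
- jar: bystander: closed steel jar with a grey cap, 60 mm across, 85 mm high, origin under its centre; leave it alone
- brush: bystander: small cleaning brush lying on the table; leave it alone
- beaker: bystander: open white cup, 60 mm across, 60 mm high, origin under its centre; leave it alone
Mind the look-alikes: they are no part of the job. What is shaped like the part that bears die_floor but brown or purple is not meant.

How it is judged:
On the way, in this order (a step that is already met when the one before it is completed fails the run):
1. the part is lifted out of the die in the fingers (z of part_mid in the frame of die_floor above 0.06 m and contact force between the fingers and part above 0.5 N), for 0.2 s.
2. the part sits upright and fully down in the pedestal's nest, let go (horizontal distance between part_mid and nest below 0.006 m and z of part_mid in the frame of nest between 0.028 and 0.034 m and angle between part_mid's own z axis and vertical below 0.06 rad and contact force between the fingers and part below 0.1 N and linear speed of part below 0.02 m/s), for 0.2 s.
At the end, for the whole second after the job is handed in: Part upright (0.06 rad), fully down in the nest within 6 mm of centre, let go, still; fingers on the mirror (over 0.3 N), which stands still (0.05 rad/s), its reflected line of sight passing within 25 mm (level) of the ring mark; jar, brush, beaker moved under 30 mm (all of step 2 and y of part_mark in the frame of sight between -0.025 and 0.025 m and x of part_mark in the frame of sight above 0.05 m and distance of each of jar, brush, beaker from where it was at the start of the episode below 0.03 m and contact force between the fingers and mirror above 0.3 N and velocity of joint mirror between -0.05 and 0.05 rad/s); the arm keeps its last pose, push and grip.
It fails at once if jar, brush or beaker is moved by 30 mm or more (distance of any of jar, brush, beaker from where it was at the start of the episode above 0.03 m).
It also fails if it takes over 64 s, if anything falls off the work surface, if the arm or the gripper's body presses on something with over 40 N, if the wrist force passes 120 N, or if a joint passes its speed limit or range.

### The arm

A 6-joint arm with a two-finger parallel gripper is mounted at the origin on the work surface. World frame = base frame: x ahead of the robot, y to its left, z up, the work surface at z = 0. Lengths are in m, angles in rad, forces in N, time in s.
With the tool pointing down it reaches from about 0.375 to 0.975 m from the base axis. Payload 3.8 kg.
Tool frame: the origin (TCP) lies midway between the tips of the shut fingers; the grasp point (between the pads) lies 19 mm behind it; z points along the fingers, y is the line along which they close (so a half turn about z gives the same grasp; the last joint's range is limited). The gripper opens to 85 mm and grips with 20 to 120 N. Pads are 22 mm wide; open, the fingers measure 114 mm over their backs; the gripper's body (76 mm by 85 mm) begins 54 mm behind the grasp point. The pads swing forward as they close: fully open they stand 13 mm farther back than shut.
Start: joints at [-1.329, 0.264, 1.604, -0, 1.274, -0.037], TCP at [0.186, -0.649, 0.197] pointing down, gripper open.
Joint ranges: [-2.63, 2.63], [-0.94, 2.18], [0.31, 2.57], [-1.31, 4.45], [0, 2.66], [-2.55, 2.55]. Speed limits (rad/s): [2.57, 2.57, 3.14, 3.14, 3.14, 3.14].

### API

Orientations are given as a rotation vector (axis times angle).
In Python, from workcell import bot, imaging gives the robot as it stands.
- The arm moves only by the tool step_arm, never from a script. Its argument "series" is a list of rows, each an object of numbers: "grip": the closure, from -1 (fully open) to 1 (shut); "x", "y", "z": the shift along the tool's x, y, z normalised to -1 to 1, where 1 is 500 mm; "ax", "ay", "az": the turn, a rotation vector about the tool's x, y, z normalised to -1 to 1, where 1 is 30 degrees. A call has 1 to 12 rows; each row is the pose to reach, as a shift and turn from the pose commanded when the call began, along the tool's axes at that moment; what a row does not reach only later rows make up. A row lasts 1/10 s, in which the tool goes at most 50 mm and 8.59 degrees, less where a joint would pass 70% of its speed; a pose out of reach is approached as far as the arm can. A call with a number of a shift or a turn outside -1 to 1 is refused whole. A call with a gripper value outside its range is refused whole. The fingers move at their own pace and stop on an object; "force" is the grip in N (left out, the last holds). Time passes only in rows, so rows that repeat a pose let the fingers close. It gives the time, the measured TCP pose, the force, the opening and the grip force at its end, in the units of the state.
- bot.read_state(): the state, without advancing time (a new reading comes with each control period).
- imaging.read_camera(name): name is "scene" or "top"; returns a dict with "img" (480x640x3 uint8, red, green, blue), "fx", "fy", "cx", "cy" (pixels), "k1" (the pictures are not rectified: a ray, as slopes to the right and down, at radius r is drawn at 1 + k1 r^2 times it, then the intrinsics apply), "R" (3x3) and "t" (3): a world point X has camera coordinates R X + t. Camera axes: x right, y down, z forward; pixel columns grow to the right and rows downward; lengths in m; the calibration is good to about 2 mm. A picture is of the moment at which its call begins. There is no depth.
- bot.finish_job(): hands the job in; it is judged then, once.
The state is a dict: "time": time; "q": joint angles; "joint_vel": joint speeds; "joint_torque": joint torques, N m; "tool_pos": TCP position; "tcp_rot": TCP orientation; "wrist_force": force on the tool from outside, world axes, zero at the start; "torque": the same for the moment, N m; "width": opening from 0.0 (shut) to 1.0 (fully open); "grip_force": force on a finger pad.
Only numpy, scipy, OpenCV 4.12 (cv2) and the standard library are available. Lean on these libraries where they do the work, as an engineer would, in place of code of your own. Each camera call takes 0.05 s, during which the arm holds its last target. There are 200 camera calls.

## Working session

There is one attempt and no reset: what is moved stays moved. The work goes in short steps, Python scripts to look and compute and a tool call to move; the robot and the scene stay as the last step left them, time stands still between calls to the robot, and variables do not carry over. Pictures are saved under pics/ and viewed, at most 12 in all, crops included, and the job is handed in when it is done.

Besides the shell and the picture viewer there is one more tool, called after ">>>" as name(argument=value, ...) on one line, values as JSON. step_arm: Moves the arm, as the interface text tells. Scaled input: -1 to 1 covers 500 mm each way for a shift and 30 degrees each way for a turn. Its arguments: {"type":"object","properties":{"series":{"type":"array","items":{"type":"object","properties":{"grip":{"type":"number"},"x":{"type":"number","minimum":-1,"maximum":1},"y":{"type":"number","minimum":-1,"maximum":1},"z":{"type":"number","minimum":-1,"maximum":1},"ax":{"type":"number","minimum":-1,"maximum":1},"ay":{"type":"number","minimum":-1,"maximum":1},"az":{"type":"number","minimum":-1,"maximum":1}}}},"force":{"type":"number"}},"required":["series"]}

```bash
mkdir -p pics; cat > h.py <<'E'
import numpy as np, cv2
from workcell import bot, imaging
def cam(n,save=None):
    c=imaging.read_camera(n)
    if save: cv2.imwrite('pics/'+save,c['img'][:,:,::-1])
    return c
def ray(c,u,v):
    K=np.array([[c['fx'],0,c['cx']],[0,c['fy'],c['cy']],[0,0,1]])
    p=cv2.undistortPoints(np.array([[[u,v]]],float),K,np.array([c['k1'],0,0,0,0.]))[0,0]
    R=np.array(c['R']);return -R.T@np.array(c['t']),R.T@np.array([p[0],p[1],1])
def onz(c,u,v,z):
    o,d=ray(c,u,v);return o+d*(z-o[2])/d[2]
def proj(c,X):
    K=np.array([[c['fx'],0,c['cx']],[0,c['fy'],c['cy']],[0,0,1]])
    return cv2.projectPoints(np.array([X],float),cv2.Rodrigues(np.array(c['R'],float))[0],np.array(c['t'],float),K,np.array([c['k1'],0,0,0,0.]))[0][0,0]
E
python3 - <<'E'
from h import *
for n in('scene','top'):
    c=cam(n,n+'1.png');print(n,c['fx'],c['k1'],onz(c,c['cx'],c['cy'],0),ray(c,320,240)[0])
print(bot.read_state())
E
```

```text
scene 538.7660977475634 0.01403220058618641 [ 0.432023   -0.09521481  0.        ] [1.27327009 0.12226773 1.00446494]
top 551.4343647482594 -0.031333040876954245 [ 0.56108938 -0.07282043  0.        ] [ 0.31995902 -0.06606632  1.53594982]
{'time': 0.1, 'q': array([-1.32890383e+00,  2.64726033e-01,  1.60526385e+00,  2.41636533e-05,
        1.27367518e+00, -3.68707778e-02]), 'joint_vel': array([ 0.00066743, -0.00221391, -0.00396085, -0.00058958, -0.00138195,
       -0.00163456]), 'joint_torque': array([ 6.48070800e-04, -5.16705573e+01, -3.68588877e+01, -3.66617166e-05,
        6.19679864e-03, -8.18860798e-06]), 'tool_pos': array([ 0.18558704, -0.64822079,  0.19583982]), 'tcp_rot': array([-3.10908344e+00, -4.36166132e-01,  2.96836549e-04]), 'wrist_force': array([0.10116992, 0.0844188 , 0.05542473]), 'torque': array([ 0.06372691,  0.01331543, -0.02772066]), 'grip_force': 0.0, 'width': 1.0018766670299226}
```

View pics/scene1.png

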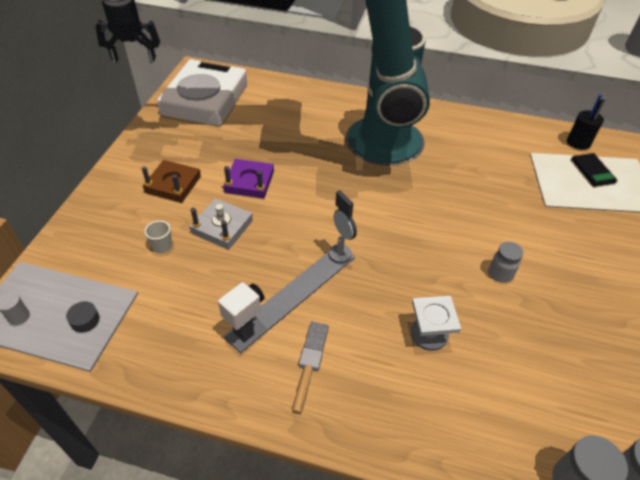

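View pics/top1.png

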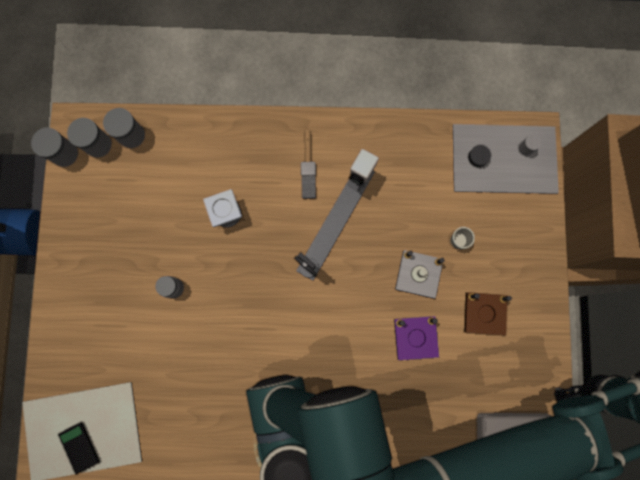

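Top view: the grey die with the white part is at (420,274), the brown look-alike at (487,314) and the purple one at (417,338). Only the grey die holds the white part, so that is the one meant. The pedestal is at (223,209), the mirror at (308,264) and the inspection camera at (362,172). The jar (168,287), brush (308,170) and beaker (462,239) are bystanders. I'll confirm with enlarged crops.

```bash
python3 - <<'E'
from h import *
t=cv2.imread('pics/top1.png');s=cv2.imread('pics/scene1.png')
def cr(im,u,v,w,h): return cv2.resize(im[v:v+h,u:u+w],(400,300),interpolation=cv2.INTER_CUBIC)
o=np.vstack([np.hstack([cr(t,380,239,80,60),cr(t,188,180,80,60)]),np.hstack([cr(t,280,240,80,60),cr(s,180,190,80,60)])])
cv2.imwrite('pics/crop1.png',o)
c=cam('top')
def P(*X): print(np.round(proj(c,X),1))
P(0.5,0,0);P(.6,0,0);P(.5,.1,0)
E
```

```text
[301.5 258.7]
[302.3 223.6]
[265.8 258. ]
```

View pics/crop1.png

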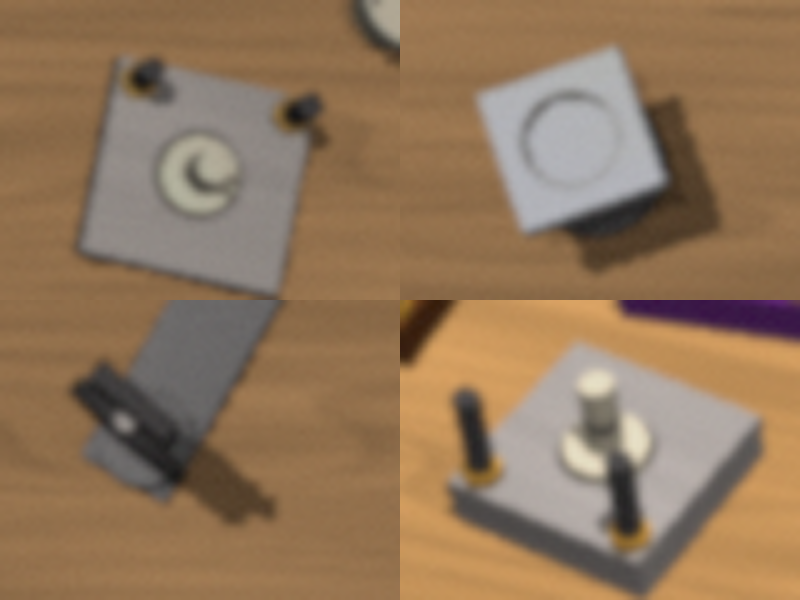

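The crops confirm it: the grey die holds the white part, with its disc centre near top px (419.8,273.6) and its boss top near scene px (219.4,206.4). The nest recess is at top px (222.2,208). The bar is the upper dark strip at about (308,260).

```bash
cat > m.py <<'E'
from h import *
T=cam('top');S=cam('scene')
r=lambda a:np.round(a,4)
print('disc top',r(onz(T,419.8,273.6,.032)),'boss scene',r(onz(S,219.4,206.4,.074)))
def blob(c,m,u,v):
    n,l,st,ce=cv2.connectedComponentsWithStats(m.astype(np.uint8))
    lab=l[v,u];return (l==lab).astype(np.uint8) if lab else None
def rect(m):
    k=max(cv2.findContours(m,0,1)[0],key=cv2.contourArea);return cv2.minAreaRect(k)
g=cv2.cvtColor(T['img'],cv2.COLOR_RGB2HSV).astype(int)
h=cv2.cvtColor(S['img'],cv2.COLOR_RGB2HSV).astype(int)
for nm,c,hs,(u,v),z in (('nestT',T,g,(215,200),.083),('nestS',S,h,(420,305),.083)):
    m=blob(c,(hs[...,1]<60)&(hs[...,2]>125),u,v);
    if m is None: print(nm,hs[v,u]);continue
    b=cv2.boxPoints(rect(m)); k=max(cv2.findContours(m,0,1)[0],key=cv2.contourArea)
    q=cv2.approxPolyDP(cv2.convexHull(k),4,True)[:,0]
    W=np.array([onz(c,*p,z) for p in q]);print(nm,q.tolist(),r(W.mean(0)),r(np.linalg.norm(np.diff(W,axis=0),axis=1)))
# die top
m=blob(T,(g[...,1]<45)&(g[...,2]>80),405,285)
if m is not None:
    R=rect(m);W=np.array([onz(T,*p,.028) for p in cv2.boxPoints(R)]);print('die',R,r(W.mean(0)),r(W))
else: print(g[285,405])
# strip: midpoints of edges across rows
low=(g[...,1]<60)&(g[...,2]<125)
W=[]
for v in range(195,245,3):
    u0=int(308+(264-v)*54/92)
    x=u0
    while low[v,x-1]:x-=1
    y=u0
    while low[v,y+1]:y+=1
    W.append(onz(T,(x+y)/2,v,.01)); 
    if v%9==0: print('strip',v,x,y)
W=np.array(W);l=cv2.fitLine(W[:,:2].astype(np.float32),cv2.DIST_HUBER,0,.01,.01).ravel();print('stripline',l,np.degrees(np.arctan2(l[1],l[0])))
d=(g[...,2]<55);d2=np.zeros_like(d);d2[248:285,285:330]=d[248:285,285:330]
R=rect(d2.astype(np.uint8));print('dark',R)
print('px axis pts',[r(onz(T,308.,260,.204)),r(onz(T,305,264.5,.153))])
print(T['img'][250:282:2,290:322:2].mean(2).astype(int))
E
python3 m.py
```

```text
disc top [ 0.4611 -0.3263  0.032 ] boss scene [ 0.4602 -0.3227  0.074 ]
nestT [[230, 189], [240, 215], [213, 226], [203, 199]] [0.6256 0.215  0.083 ] [0.0772 0.0776 0.0796]
nestS [[450, 296], [460, 329], [422, 332], [413, 299]] [0.625  0.2154 0.083 ] [0.0793 0.0769 0.0787]
die ((418.92437744140625, 274.0195007324219), (40.50896072387695, 40.020057678222656), 12.094758033752441) [ 0.4606 -0.3246  0.028 ] [[ 0.4171 -0.2585  0.028 ]
 [ 0.5254 -0.2818  0.028 ]
 [ 0.5038 -0.3913  0.028 ]
 [ 0.3959 -0.3668  0.028 ]]
strip 198 338 359
strip 207 333 354
strip 216 328 349
strip 225 323 344
strip 234 317 339
strip 243 312 333
stripline [ 0.8792917  -0.47628367  0.6168065  -0.09831322] -28.44296
dark ((312.0000305175781, 269.5000305175781), (13.435027122497559, 7.77817440032959), 45.0)
px axis pts [array([ 0.4732, -0.0247,  0.204 ]), array([ 0.4675, -0.0159,  0.153 ])]
[[104 105 105 107 107 106 107 108 105 104 105 107 106 105 105 103]
 [107 107 104 105  98  78  92 103  99 104 106 105 105 105 104 104]
 [114 111 111 103  81  64  71  90 101 107 107 104 105 105 105 105]
 [111 110  91  65  52  58  62  67  82 102 106 105 105 104 104 104]
 [105 104  68  44  41  40  57  62  63  76  95  95 100 105 103 101]
 [108 108  96  60  46  46  40  53  60  61  76  97  98 100 105 102]
 [110 107 106  95  57  46  67  85  59  61  59  73  91  96  99 103]
 [109 109 109 107  91  56  78 136 101  54  63  58  65  88  84  98]
 [109 109 107 104 100  92  70  87  75  36  44  56  46  71  78  86]
 [108 106 106 102 101 106  97  67  41  46  42  34  42  56  59  71]
 [109 110 107 104 102 103 107 101  73  42  42  41  50  58  52  59]
 [104 107 107 101  95  95 105 107 103  84  46  35  37  48  56  60]
 [105 105 107 110 107  99  98 106 108 104  91  52  29  35  59  63]
 [112 114 112 111 111 110 104  94  94  98  92  66  43  50  61  63]
 [109 111 111 112 112 111 112 109 102  87  85  87  85  95  79  66]
 [116 117 117 115 117 118 116 116 117 116 108  98 105 117 111  82]]
```

Part and die centre are at about (0.4606,-0.3245), with die yaw -12°. The nest is at (0.6253,0.2152). Both agree across the two views and with the given sizes. Next I'll move above the die.

```bash
cat >> h.py <<'E'
from scipy.spatial.transform import Rotation as Ro
def goto(x,y,z,xyaw):
    "normalised shift/turn to TCP x,y,z pointing down, tool x at world yaw (deg)"
    s=bot.read_state();R=Ro.from_rotvec(s['tcp_rot'])
    a=np.radians(xyaw);c,n=np.cos(a),np.sin(a)
    G=Ro.from_matrix(np.array([[c,n,0],[n,-c,0],[0,0,-1]]))
    d=R.inv().apply(np.array([x,y,z])-s['tool_pos'])/.5
    w=np.degrees((R.inv()*G).as_rotvec())/30
    print('t',round(s['time'],2),'pos',np.round(s['tool_pos'],4),'xyz',np.round(d,4),'a',np.round(w,4),'width',round(s['width'],3),'gf',s['grip_force'],'q',np.round(s['q'],2))
E
python3 -c "
from h import *
goto(.4606,-.3245,.13,-12.1)"
```

```text
t 0.25 pos [ 0.1857 -0.6486  0.1964] xyz [ 0.707  -0.4716  0.1334] a [-2.200e-03  4.000e-04  9.358e-01] width 1.001 gf 0.0 q [-1.33  0.26  1.6   0.    1.27 -0.04]
```

>>> step_arm(series=[{"x":0.707,"y":-0.472,"z":0,"az":0.936,"grip":-1},{"x":0.707,"y":-0.472,"z":0,"az":0.936,"grip":-1},{"x":0.707,"y":-0.472,"z":0,"az":0.936,"grip":-1},{"x":0.707,"y":-0.472,"z":0,"az":0.936,"grip":-1},{"x":0.707,"y":-0.472,"z":0,"az":0.936,"grip":-1},{"x":0.707,"y":-0.472,"z":0,"az":0.936,"grip":-1},{"x":0.707,"y":-0.472,"z":0,"az":0.936,"grip":-1},{"x":0.707,"y":-0.472,"z":0,"az":0.936,"grip":-1},{"x":0.707,"y":-0.472,"z":0,"az":0.936,"grip":-1},{"x":0.707,"y":-0.472,"z":0.133,"az":0.936,"grip":-1},{"x":0.707,"y":-0.472,"z":0.133,"az":0.936,"grip":-1},{"x":0.707,"y":-0.472,"z":0.133,"az":0.936,"grip":-1}], force=30)

```text
validation failed for argument at $.se...
```

```bash
python3 -c "
from h import *
goto(.4606,-.3245,.038,-12.1)
t=cam('top')['img'];s=cam('scene')['img']
def cr(im,u,v,w,h): return cv2.resize(im[v:v+h,u:u+w],(400,300),interpolation=cv2.INTER_CUBIC)
o=np.vstack([np.hstack([cr(s,180,170,80,60),cr(s,310,190,80,60)]),np.hstack([cr(t,330,145,80,60),cr(s,210,270,80,60)])])
cv2.imwrite('pics/crop2.png',o[:,:,::-1])"
```

```text
t 0.25 pos [ 0.1857 -0.6486  0.1964] xyz [ 0.707  -0.4714  0.3174] a [-2.200e-03  4.000e-04  9.358e-01] width 1.001 gf 0.0 q [-1.33  0.26  1.6   0.    1.27 -0.04]
```

View pics/crop2.png

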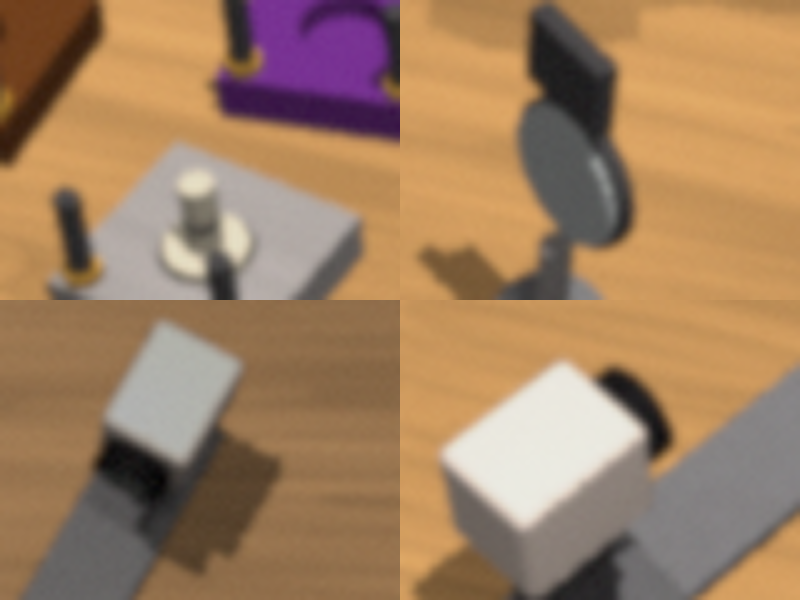

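The crop shows the part still untouched in the die. The bar sits on the mirror with its top edge from scene px (337,192) to (352,204), and the inspection camera box is at top px (364,168). The arm did not move because the call was refused at "series". I'll test a smaller call.

>>> step_arm(series=[{"x":0.707,"y":-0.472,"z":0.0,"ax":0.0,"ay":0.0,"az":0.936,"grip":-1.0},{"x":0.707,"y":-0.472,"z":0.0,"ax":0.0,"ay":0.0,"az":0.936,"grip":-1.0}], force=30)

```text
time: 0.55
tool_pos: [0.2502, -0.5726, 0.1967]
tcp_rot: [-3.141, 0.048, -0.0]
wrist_force: [0.6, -0.0, 0.4]
width: 1.001
grip_force: 0.0
```

```bash
python3 -c "
from h import *
goto(.4606,-.3245,.13,-12.1)"
```

```text
t 0.55 pos [ 0.2502 -0.5726  0.1967] xyz [ 0.4055 -0.5087  0.1337] a [-3.000e-04 -3.000e-04  3.453e-01] width 1.001 gf 0.0 q [-1.2   0.17  1.72  0.    1.25  0.4 ]
```

>>> step_arm(series=[{"x":0.4055,"y":-0.5087,"z":0.1337,"ax":0.0,"ay":0.0,"az":0.3453,"grip":-1.0},{"x":0.4055,"y":-0.5087,"z":0.1337,"ax":0.0,"ay":0.0,"az":0.3453,"grip":-1.0},{"x":0.4055,"y":-0.5087,"z":0.1337,"ax":0.0,"ay":0.0,"az":0.3453,"grip":-1.0},{"x":0.4055,"y":-0.5087,"z":0.1337,"ax":0.0,"ay":0.0,"az":0.3453,"grip":-1.0},{"x":0.4055,"y":-0.5087,"z":0.1337,"ax":0.0,"ay":0.0,"az":0.3453,"grip":-1.0},{"x":0.4055,"y":-0.5087,"z":0.1337,"ax":0.0,"ay":0.0,"az":0.3453,"grip":-1.0},{"x":0.4055,"y":-0.5087,"z":0.1337,"ax":0.0,"ay":0.0,"az":0.3453,"grip":-1.0},{"x":0.4055,"y":-0.5087,"z":0.1337,"ax":0.0,"ay":0.0,"az":0.3453,"grip":-1.0},{"x":0.4055,"y":-0.5087,"z":0.1337,"ax":0.0,"ay":0.0,"az":0.3453,"grip":-1.0}])

```text
time: 1.45
tool_pos: [0.4588, -0.3222, 0.1302]
tcp_rot: [3.126, -0.313, -0.001]
wrist_force: [-0.5, 0.3, 0.0]
width: 1.0
grip_force: 0.0
```

```bash
python3 -c "
from h import *
goto(.4606,-.3245,.038,-12.1)
c=cam('scene','above.png');S=c
r=lambda a:np.round(a,4)
# mirror / camera geometry from pixels in crop2
T=cam('top')
print('bar S',r(onz(S,344.5,198,.204)),'ends',r(onz(S,338,192,.204)),r(onz(S,352,203.5,.204)))
def tri(a,b):
    o1,d1=ray(T,*a);o2,d2=ray(S,*b)
    A=np.stack([d1,-d2],1);k=np.linalg.lstsq(A,o2-o1,rcond=None)[0]
    p,q=o1+d1*k[0],o2+d2*k[1];return r((p+q)/2),r(np.linalg.norm(p-q))
print('bar tri',tri((307.8,260),(344.5,198)))
# camera box top corners z=.143, T: crop (x/5+330,(y-300)/5+145)
for q in ((162,320),(242,365),(185,470),(105,418)): print('boxT',r(onz(T,q[0]/5+330,(q[1]-300)/5+145,.143)))
for q in ((442,455),(563,362),(648,438),(524,528)): print('boxS',r(onz(S,(q[0]-400)/5+210,(q[1]-300)/5+270,.143)))
"
```

```text
t 1.45 pos [ 0.4588 -0.3222  0.1302] xyz [0.0046 0.0037 0.1844] a [0.0007 0.0008 0.0217] width 1.0 gf 0.0 q [-0.66  0.1   1.92 -0.    1.12  1.11]
bar S [ 0.4761 -0.0187  0.204 ] ends [ 0.4625 -0.0362  0.204 ] [4.874e-01 1.000e-04 2.040e-01]
bar tri (array([ 0.4731, -0.0217,  0.2005]), np.float64(0.0049))
boxT [ 0.776  -0.1588  0.143 ]
boxT [ 0.7523 -0.201   0.143 ]
boxT [ 0.695  -0.1714  0.143 ]
boxT [ 0.7222 -0.1295  0.143 ]
boxS [ 0.7558 -0.1961  0.143 ]
boxS [ 0.7016 -0.1673  0.143 ]
boxS [ 0.7264 -0.1232  0.143 ]
boxS [ 0.7778 -0.1542  0.143 ]
```

```bash
python3 -c "
from h import *
goto(.4606,-.3245,.038,-12.1)"
```

```text
t 1.55 pos [ 0.4582 -0.3236  0.1306] xyz [0.0049 0.0007 0.1853] a [ 0.0014 -0.0007  0.0165] width 1.0 gf 0.0 q [-0.66  0.1   1.92 -0.    1.12  1.11]
```

View pics/above.png

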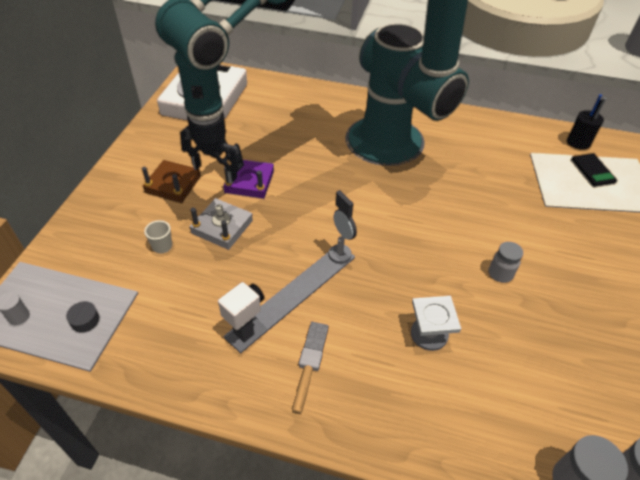

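```bash
python3 -c "
from h import *
S=cam('scene');T=cam('top','top2.png')
print(proj(S,[.4582,-.3236,.1306]),proj(S,[.4606,-.3245,.074]),bot.read_state()['tool_pos'])
a=cv2.imread('pics/top2.png')[220:310,370:490];cv2.imwrite('pics/top2c.png',cv2.resize(a,(800,600),interpolation=cv2.INTER_CUBIC))
for dy in(-.05,.05):print(proj(S,[.4582+dy*np.sin(.21),-.3236+dy*np.cos(.21),.13]))"
```

```text
[216.56497676 188.66224489] [218.64882575 206.35690204] [ 0.45806731 -0.32397372  0.1307094 ]
[198.82267877 181.72054495]
[234.77830109 196.14222599]
```

```bash
python3 -c "
from h import *
a=cam('scene')['img'][130:250,150:310,::-1].copy();a=cv2.resize(a,(800,600),interpolation=cv2.INTER_CUBIC)
cv2.imwrite('pics/s3.png',a)"
```

```text
(no output)
```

View pics/s3.png

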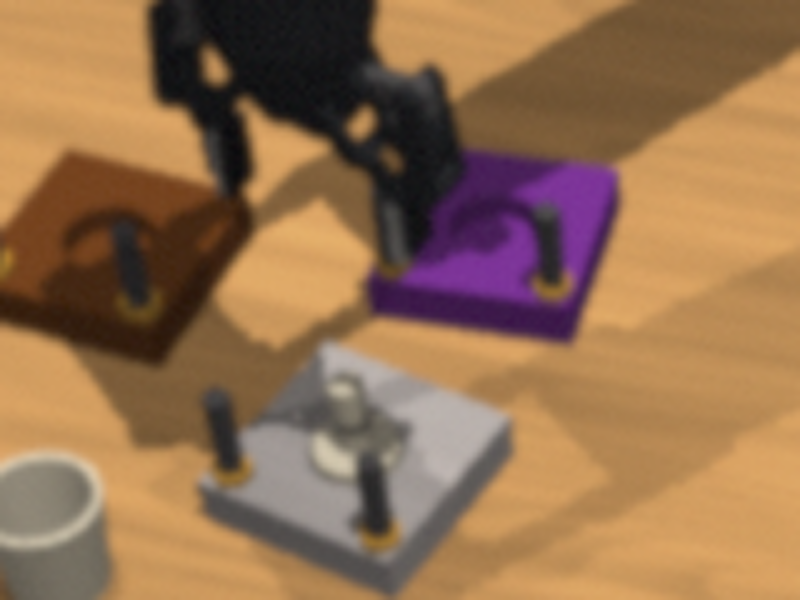

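```bash
python3 -c "
from h import *
S=cam('scene');T=cam('top')
u=np.array([np.sin(.21),np.cos(.21),0])
for s in(-1,1):
  for z in(.13,.144):
    X=np.array([.4582,-.3236,z])+s*.0425*u
    print(s,z,proj(S,X),(proj(T,X)-[370,220])*20/3,proj(T,X))
print(proj(S,[0,0,0]),proj(T,[0,0,0]))
"
```

```text
-1 0.13 [201.4631819  182.77969453] [476.95223503 366.48426624] [441.54283525 274.97263994]
-1 0.144 [200.61499066 178.36569691] [484.70567305 363.24028823] [442.70585096 274.48604323]
1 0.13 [232.02420957 195.03762367] [260.88718508 316.72892067] [409.13307776 267.5093381 ]
1 0.144 [231.42432285 190.64235001] [266.50364368 312.99825341] [409.97554655 266.94973801]
[384.17625718 138.82532675] [296.8972125  444.44219846]
```

View pics/top2c.png

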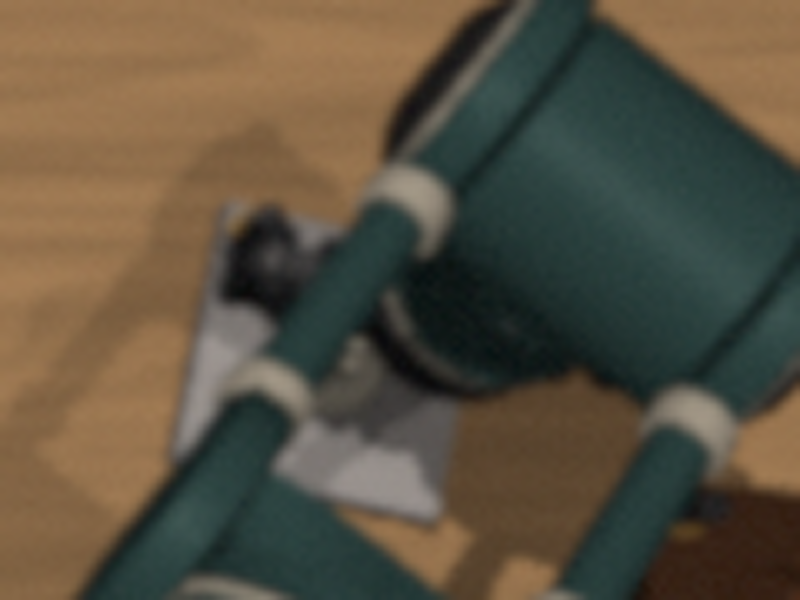

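Compared with the reported pose, the fingertips look 25–30 mm high in both views. They are open, so some of that is the pads standing back. I'll go down and check before closing.

>>> step_arm(series=[{"x":0.0045,"y":0.001,"z":0.07,"ax":0.0,"ay":0.0,"az":0.016,"grip":-1.0},{"x":0.0045,"y":0.001,"z":0.13,"ax":0.0,"ay":0.0,"az":0.016,"grip":-1.0},{"x":0.0045,"y":0.001,"z":0.185,"ax":0.0,"ay":0.0,"az":0.016,"grip":-1.0},{"x":0.0045,"y":0.001,"z":0.185,"ax":0.0,"ay":0.0,"az":0.016,"grip":-1.0},{"x":0.0045,"y":0.001,"z":0.185,"ax":0.0,"ay":0.0,"az":0.016,"grip":-1.0}])

```text
time: 2.3
tool_pos: [0.4601, -0.3238, 0.0377]
tcp_rot: [-3.124, 0.331, 0.002]
wrist_force: [0.3, 0.2, -0.1]
width: 1.0
grip_force: 0.0
```

```bash
python3 -c "
from h import *
goto(.4606,-.3245,.038,-12.1)
a=cam('scene')['img'][150:240,160:280,::-1].copy();a=cv2.resize(a,(800,600),interpolation=cv2.INTER_CUBIC)
cv2.imwrite('pics/s4.png',a)
print(bot.read_state()['wrist_force'])
S=cam('scene')
for s in(-1,1):
  for z in(.038,.051): print((proj(S,np.array([.4606,-.3245,z])+s*.0425*np.array([.208,.978,0]))-[160,150])*20/3)"
```

```text
t 2.3 pos [ 0.4601 -0.3238  0.0377] xyz [ 0.0012  0.0012 -0.0006] a [-0.001   0.002   0.0001] width 1.0 gf 0.0 q [-0.66  0.21  1.99 -0.    0.94  1.12]
[ 0.61639614 -1.00327419 -0.07041408]
[306.46564775 404.24179815]
[301.72182117 379.73643139]
[500.11368278 485.07083368]
[496.75519071 460.71872876]
```

View pics/s4.png

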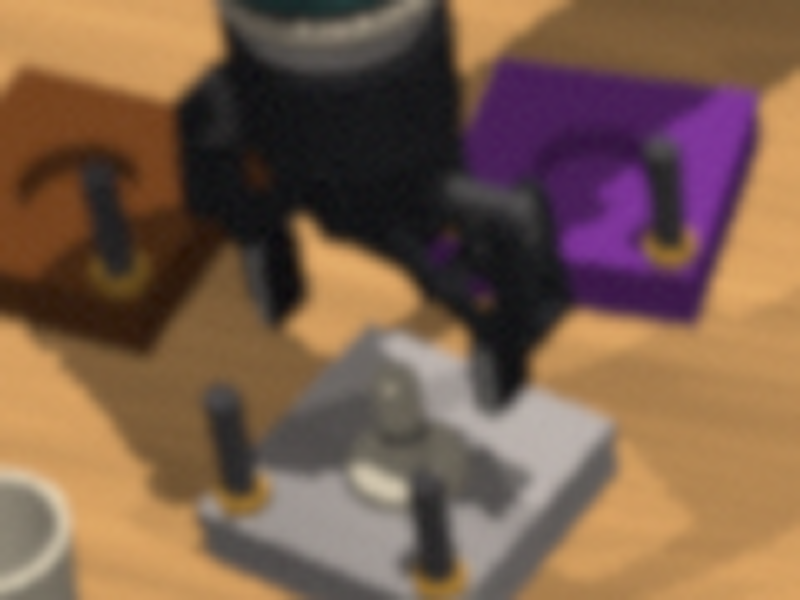

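Tips are at crop (275,322) and (495,408), centred over the boss but seemingly higher than expected. I'll part-close to a safe gap of about 30 mm and look again.

>>> step_arm(series=[{"x":0.0,"y":0.0,"z":0.0,"ax":0.0,"ay":0.0,"az":0.0,"grip":0.3},{"x":0.0,"y":0.0,"z":0.0,"ax":0.0,"ay":0.0,"az":0.0,"grip":0.3},{"x":0.0,"y":0.0,"z":0.0,"ax":0.0,"ay":0.0,"az":0.0,"grip":0.3},{"x":0.0,"y":0.0,"z":0.0,"ax":0.0,"ay":0.0,"az":0.0,"grip":0.3},{"x":0.0,"y":0.0,"z":0.0,"ax":0.0,"ay":0.0,"az":0.0,"grip":0.3},{"x":0.0,"y":0.0,"z":0.0,"ax":0.0,"ay":0.0,"az":0.0,"grip":0.3}])

```text
time: 3.0
tool_pos: [0.4606, -0.3236, 0.0377]
tcp_rot: [-3.124, 0.33, 0.0]
wrist_force: [-0.3, -0.4, 0.2]
width: 0.354
grip_force: 0.0
```

```bash
python3 -c "
from h import *
goto(.4606,-.3245,.038,-12.1)
S=cam('scene')
a=S['img'][150:240,160:280,::-1].copy();a=cv2.resize(a,(800,600),interpolation=cv2.INTER_CUBIC)
cv2.imwrite('pics/s5.png',a)
for s in(-1,1):
  for z in(.038,.044): print((proj(S,np.array([.4601,-.3238,z])+s*.015*np.array([.208,.978,0]))-[160,150])*20/3)"
```

```text
t 3.0 pos [ 0.4606 -0.3236  0.0377] xyz [ 0.0003  0.0018 -0.0005] a [-0.0001  0.0001  0.0016] width 0.354 gf 0.0 q [-0.66  0.21  1.99  0.    0.94  1.12]
[370.63843355 429.51476785]
[368.66703435 418.2715342 ]
[438.98321614 458.03210527]
[437.23658009 446.81396483]
```

View pics/s5.png

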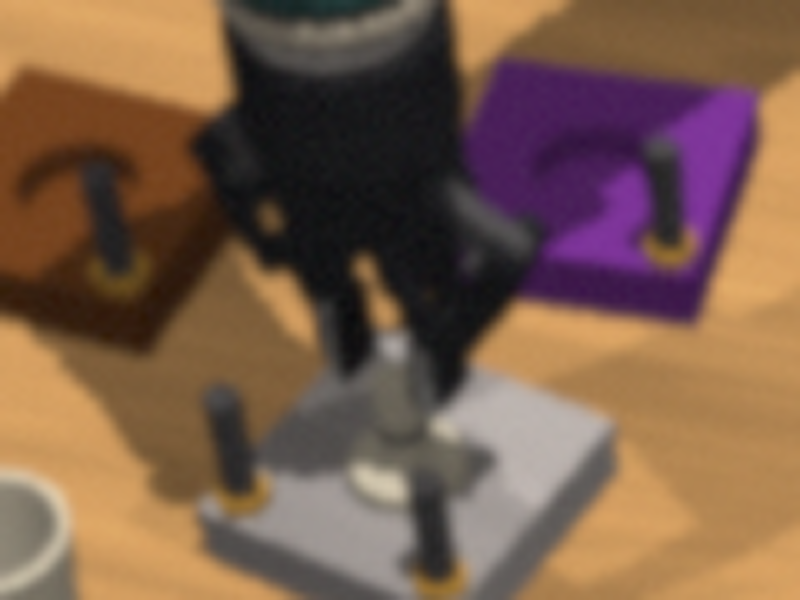

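Tips at crop (350,375) and (440,405) flank the boss, roughly 15–20 mm above where I expected. Closing gently is safe and will show what is between the pads.

>>> step_arm(series=[{"x":0.0,"y":0.0,"z":0.0,"ax":0.0,"ay":0.0,"az":0.0,"grip":1.0},{"x":0.0,"y":0.0,"z":0.0,"ax":0.0,"ay":0.0,"az":0.0,"grip":1.0},{"x":0.0,"y":0.0,"z":0.0,"ax":0.0,"ay":0.0,"az":0.0,"grip":1.0},{"x":0.0,"y":0.0,"z":0.0,"ax":0.0,"ay":0.0,"az":0.0,"grip":1.0}], force=20)

```text
time: 3.45
tool_pos: [0.4607, -0.3237, 0.0377]
tcp_rot: [3.124, -0.33, 0.0]
wrist_force: [0.3, -0.7, 0.4]
width: 0.175
grip_force: 19.5
```

```bash
python3 -c "
from h import *
s=bot.read_state();print(s['wrist_force'],s['torque'],s['tool_pos'])
S=cam('scene')
a=S['img'][150:240,160:280,::-1].copy();a=cv2.resize(a,(800,600),interpolation=cv2.INTER_CUBIC)
cv2.imwrite('pics/s6.png',a)"
```

```text
[ 0.3285523  -0.7052761   0.44681145] [-0.04728655  0.00539499 -0.02465104] [ 0.46065038 -0.32368672  0.03774336]
```

>>> step_arm(series=[{"x":0.0,"y":0.0,"z":0.0,"ax":0.0,"ay":0.0,"az":0.0,"grip":1.0},{"x":0.0,"y":0.0,"z":0.0,"ax":0.0,"ay":0.0,"az":0.0,"grip":1.0},{"x":0.0,"y":0.0,"z":-0.04,"ax":0.0,"ay":0.0,"az":0.0,"grip":1.0},{"x":0.0,"y":0.0,"z":-0.08,"ax":0.0,"ay":0.0,"az":0.0,"grip":1.0},{"x":0.0,"y":0.0,"z":-0.14,"ax":0.0,"ay":0.0,"az":0.0,"grip":1.0},{"x":0.0,"y":0.0,"z":-0.22,"ax":0.0,"ay":0.0,"az":0.0,"grip":1.0},{"x":0.0,"y":0.0,"z":-0.3,"ax":0.0,"ay":0.0,"az":0.0,"grip":1.0},{"x":0.0,"y":0.0,"z":-0.3,"ax":0.0,"ay":0.0,"az":0.0,"grip":1.0},{"x":0.0,"y":0.0,"z":-0.3,"ax":0.0,"ay":0.0,"az":0.0,"grip":1.0},{"x":0.0,"y":0.0,"z":-0.3,"ax":0.0,"ay":0.0,"az":0.0,"grip":1.0}], force=50)

```text
time: 4.5
tool_pos: [0.4595, -0.3227, 0.1858]
tcp_rot: [-3.122, 0.33, 0.004]
wrist_force: [-0.7, -0.4, -2.0]
width: 0.14
grip_force: 48.8
```

```bash
python3 -c "
from h import *
goto(.4606,-.3245,.188,-12.1)
S=cam('scene')
a=S['img'][110:230,150:310,::-1].copy();a=cv2.resize(a,(800,600),interpolation=cv2.INTER_CUBIC)
cv2.imwrite('pics/s7.png',a)
for dz in(-.027,-.007,.035): print((proj(S,np.array([.4606,-.3237,.188+dz]))-[150,110])*5)"
```

```text
t 4.5 pos [ 0.4595 -0.3227  0.1858] xyz [ 0.0029  0.0031 -0.0043] a [-0.0028  0.0055  0.0016] width 0.14 gf 48.82938086986542 q [-0.66  0.06  1.86  0.    1.22  1.12]
[322.61315359 348.37997077]
[317.1640485  315.56825401]
[305.25627742 243.90551972]
```

View pics/s7.png

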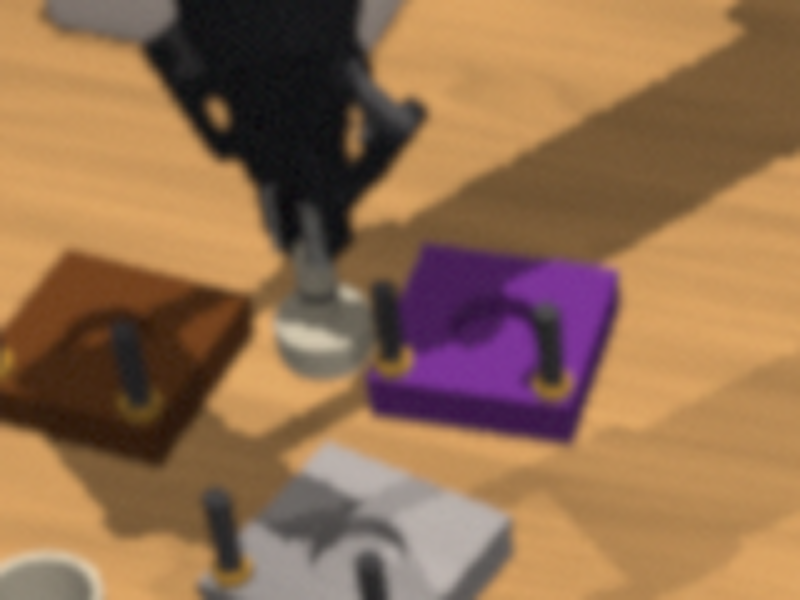

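The part is lifted, held at 49 N, and hangs upright, with its disc centre at crop (326,331), close to the expected (320,332). Next I'll carry it high over to the nest.

```bash
python3 -c "
from h import *
goto(.4595,-.3227,.25,-12.1)
goto(.6253,.2152,.25,30)"
```

```text
t 4.55 pos [ 0.4593 -0.3225  0.1853] xyz [ 0.000e+00  1.000e-04 -1.294e-01] a [-0.0036  0.0073  0.0016] width 0.142 gf 48.82906973361969 q [-0.66  0.06  1.86  0.    1.22  1.12]
t 4.55 pos [ 0.4593 -0.3225  0.1853] xyz [ 0.0997 -1.1213 -0.1277] a [-0.0062  0.0056 -1.4017] width 0.142 gf 48.82906973361969 q [-0.66  0.06  1.86  0.    1.22  1.12]
```

>>> step_arm(series=[{"x":0.0,"y":0.0,"z":-0.06,"ax":0.0,"ay":0.0,"az":0.0,"grip":1.0},{"x":0.0,"y":-0.03,"z":-0.13,"ax":0.0,"ay":0.0,"az":-0.1,"grip":1.0},{"x":0.01,"y":-0.09,"z":-0.13,"ax":0.0,"ay":0.0,"az":-0.2,"grip":1.0},{"x":0.02,"y":-0.17,"z":-0.13,"ax":0.0,"ay":0.0,"az":-0.3,"grip":1.0},{"x":0.03,"y":-0.25,"z":-0.13,"ax":0.0,"ay":0.0,"az":-0.4,"grip":1.0},{"x":0.04,"y":-0.33,"z":-0.13,"ax":0.0,"ay":0.0,"az":-0.5,"grip":1.0},{"x":0.05,"y":-0.41,"z":-0.13,"ax":0.0,"ay":0.0,"az":-0.6,"grip":1.0},{"x":0.06,"y":-0.49,"z":-0.13,"ax":0.0,"ay":0.0,"az":-0.7,"grip":1.0},{"x":0.07,"y":-0.57,"z":-0.13,"ax":0.0,"ay":0.0,"az":-0.8,"grip":1.0},{"x":0.075,"y":-0.64,"z":-0.13,"ax":0.0,"ay":0.0,"az":-0.9,"grip":1.0},{"x":0.075,"y":-0.68,"z":-0.13,"ax":0.0,"ay":0.0,"az":-0.95,"grip":1.0},{"x":0.075,"y":-0.7,"z":-0.13,"ax":0.0,"ay":0.0,"az":-0.95,"grip":1.0}])

```text
time: 5.75
tool_pos: [0.5695, 0.0129, 0.2502]
tcp_rot: [-3.108, -0.453, 0.006]
wrist_force: [-0.1, 0.4, -1.4]
width: 0.138
grip_force: 48.9
```

```bash
python3 -c "
from h import *
goto(.6253,.2152,.2,30)"
```

```text
t 5.75 pos [0.5695 0.0129 0.2502] xyz [ 0.2229 -0.3558  0.1002] a [-0.004   0.007  -0.4474] width 0.138 gf 48.91168534755707 q [-0.02  0.04  1.76  0.    1.34  1.26]
```

>>> step_arm(series=[{"x":0.04,"y":-0.064,"z":0.0,"ax":0.0,"ay":0.0,"az":-0.1,"grip":1.0},{"x":0.08,"y":-0.128,"z":0.0,"ax":0.0,"ay":0.0,"az":-0.2,"grip":1.0},{"x":0.12,"y":-0.192,"z":0.0,"ax":0.0,"ay":0.0,"az":-0.3,"grip":1.0},{"x":0.16,"y":-0.256,"z":0.02,"ax":0.0,"ay":0.0,"az":-0.4,"grip":1.0},{"x":0.2,"y":-0.32,"z":0.06,"ax":0.0,"ay":0.0,"az":-0.447,"grip":1.0},{"x":0.223,"y":-0.356,"z":0.1,"ax":0.0,"ay":0.0,"az":-0.447,"grip":1.0},{"x":0.223,"y":-0.356,"z":0.1,"ax":0.0,"ay":0.0,"az":-0.447,"grip":1.0},{"x":0.223,"y":-0.356,"z":0.1,"ax":0.0,"ay":0.0,"az":-0.447,"grip":1.0},{"x":0.223,"y":-0.356,"z":0.1,"ax":0.0,"ay":0.0,"az":-0.447,"grip":1.0}])

```text
time: 6.65
tool_pos: [0.6271, 0.2119, 0.203]
tcp_rot: [3.035, 0.807, -0.0]
wrist_force: [-0.0, 0.2, 0.3]
width: 0.142
grip_force: 49.0
```

```bash
python3 -c "
from h import *
S=cam('scene');T=cam('top')
goto(.6253,.2152,.2,30)
X=np.array([.6253,.2152,.2])
p=np.array([proj(S,X+[0,0,dz]) for dz in(-.026,-.006,.036)]);print(p,proj(T,X))
u,v=p[1].astype(int)
def big(im,u,v,w,h): return cv2.resize(im[v-h//2:v+h//2,u-w//2:u+w//2,::-1],(400,600),interpolation=cv2.INTER_CUBIC)
tu,tv=proj(T,X).astype(int)
print(u,v,tu,tv)
cv2.imwrite('pics/n1.png',np.hstack([big(S['img'],u,v,80,120),big(T['img'],tu,tv,80,120)]))
h=cv2.cvtColor(S['img'],cv2.COLOR_RGB2HSV)
print('mask'); 
for y in range(v-25,v+30,3):
    row=S['img'][y,u-24:u+25:3].mean(1).astype(int);print(y,row)
"
```

```text
t 6.75 pos [0.6276 0.2119 0.204 ] xyz [-0.0007 -0.008   0.0079] a [ 0.0014 -0.003  -0.0081] width 0.14 gf 48.96059453487396 q [ 0.29  0.24  1.63 -0.    1.28  1.34]
[[445.13260945 287.41716291]
 [447.28996208 281.15556053]
 [452.04003469 267.37514645]] [212.78279933 197.42278462]
447 281 212 197
mask
256 [136 138 140 162 143  39  23  21  18  21  23  18  17  43  31 112 165]
259 [137 137 136 156 160 116  33  19  18  25  31  13  22  74 105 167 168]
262 [137 139 137 153 160 158  67  18  23  70  47  14  40  78 146 167 169]
265 [141 140 140 149 161 159  95  20  43  82  54  16  72  90 161 167 165]
268 [136 136 136 143 159 162 149  38  67  99 115  38 100 159 163 164 164]
271 [140 141 142 148 164 157 150  95  84 101 144 143 155 164 162 162 161]
274 [138 137 137 141 143 110  97  87 104 120 144 164 164 162 162 163 162]
277 [131 132 131 130 105 102  96  68  97 111 179 172 168 165 165 163 163]
280 [129 127 125 113 104 106  98 103 110 154 203 185 164 164 166 168 166]
283 [134 132 131 100 156 186 184 143 144 193 204 189 154 155 163 165 164]
286 [140 143 143 104 107 186 205 204 204 206 203 166 148 153 161 160 163]
289 [130 133 134 119  98 107 149 186 195 190 158 160 156 150 153 158 159]
292 [140 139 135 133 117 105 111 117 126 127 148 166 165 162 157 160 163]
295 [138 138 139 142 152 152 147 146 147 158 155 158 159 161 163 161 161]
298 [145 145 161 221 233 233 234 234 222 203 167 163 162 162 161 165 165]
301 [142 143 205 231 230 232 232 231 229 205 172 163 165 164 164 164 162]
304 [139 136 145 191 187 181 207 227 230 206 188 165 166 166 165 161 161]
307 [135 124 151 230 232 230 211 170 225 216 197 158 158 160 161 164 166]
310 [115 116 120 207 218 226 231 225 176 204 202 160 153 155 154 154 156]
```

View pics/n1.png

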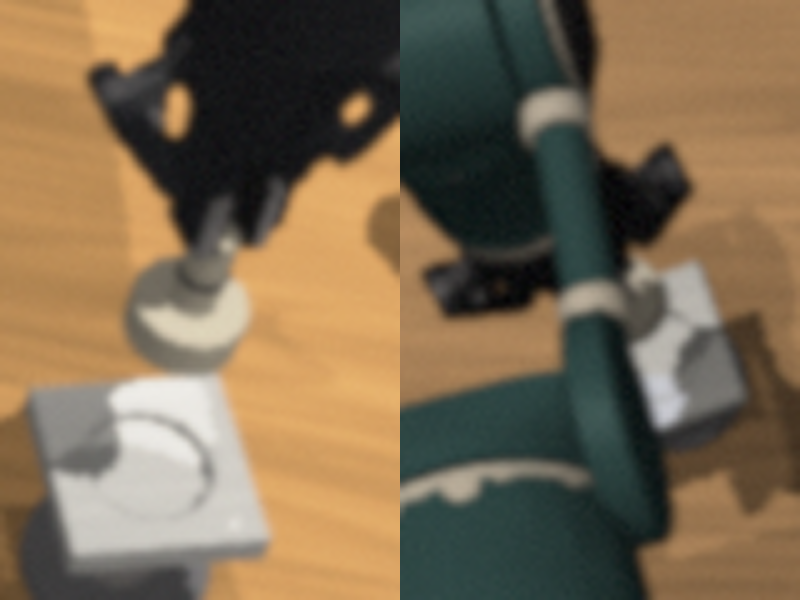

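Scene crop: the part is held above the pedestal, disc centre at about (444.6,280.4), a little up and left of the nest line. From here on I measure numerically.

```bash
cat > d.py <<'E'
from h import *
def disc(z0,guess,ylim,show=True):
    "silhouette of the hanging disc (bottom z0) in the scene view vs prediction at guess"
    S=cam('scene');h=cv2.cvtColor(S['img'],cv2.COLOR_RGB2HSV).astype(int)
    u,v=proj(S,[*guess,z0+.01]).astype(int)
    w=np.zeros(h.shape[:2],bool);w[v-18:ylim,u-28:u+28]=1
    m=(w&(h[...,1]<85)&(h[...,2]>75)).astype(np.uint8)
    n,l,st,ce=cv2.connectedComponentsWithStats(m);k=1+st[1:,4].argmax();m=l==k
    ys,xs=np.nonzero(m)
    a=np.linspace(0,6.28,60)
    P=np.array([proj(S,[guess[0]+.022*np.cos(t),guess[1]+.022*np.sin(t),z]) for t in a for z in(z0,z0+.02)])
    rows=[(y,xs[ys==y].min(),xs[ys==y].max()) for y in range(ys.min(),ys.max()+1,2)]
    print('seen L,R,bottom',xs.min(),xs.max(),ys.max(),'pred',P[:,0].min().round(1),P[:,0].max().round(1),P[:,1].max().round(1));print(rows)
    print('px per +1cm x,y,z',[(proj(S,np.array([*guess,z0])+e)-proj(S,[*guess,z0])).round(1).tolist() for e in np.eye(3)*.01])
E
python3 -c "
from d import *
p=bot.read_state()['tool_pos'];print(p)
disc(p[2]-.026,p[:2],296)"
```

```text
[0.62758179 0.21187671 0.20397761]
seen L,R,bottom 433 456 295 pred 431.9 457.8 296.3
[(265, np.int64(449), np.int64(451)), (267, np.int64(448), np.int64(454)), (269, np.int64(448), np.int64(455)), (271, np.int64(445), np.int64(453)), (273, np.int64(439), np.int64(452)), (275, np.int64(436), np.int64(452)), (277, np.int64(435), np.int64(454)), (279, np.int64(434), np.int64(455)), (281, np.int64(433), np.int64(456)), (283, np.int64(433), np.int64(456)), (285, np.int64(433), np.int64(456)), (287, np.int64(433), np.int64(455)), (289, np.int64(434), np.int64(453)), (291, np.int64(435), np.int64(453)), (293, np.int64(438), np.int64(451)), (295, np.int64(440), np.int64(450))]
px per +1cm x,y,z [[-0.6, 4.2], [5.3, 1.2], [1.1, -3.1]]
```

```bash
python3 -c "
from h import *
goto(.6253,.2152,.12,30)"
```

```text
t 6.8 pos [0.6276 0.212  0.2041] xyz [-0.0012 -0.0079  0.1682] a [ 0.0013 -0.0036 -0.0078] width 0.139 gf 48.95985960960388 q [ 0.29  0.24  1.63 -0.    1.28  1.34]
```

>>> step_arm(series=[{"x":-0.001,"y":-0.008,"z":0.05,"ax":0.0,"ay":0.0,"az":-0.008,"grip":1.0},{"x":-0.001,"y":-0.008,"z":0.11,"ax":0.0,"ay":0.0,"az":-0.008,"grip":1.0},{"x":-0.001,"y":-0.008,"z":0.16,"ax":0.0,"ay":0.0,"az":-0.008,"grip":1.0},{"x":-0.001,"y":-0.008,"z":0.16,"ax":0.0,"ay":0.0,"az":-0.008,"grip":1.0},{"x":-0.001,"y":-0.008,"z":0.16,"ax":0.0,"ay":0.0,"az":-0.008,"grip":1.0},{"x":-0.001,"y":-0.008,"z":0.16,"ax":0.0,"ay":0.0,"az":-0.008,"grip":1.0}])

```text
time: 7.4
tool_pos: [0.6262, 0.2165, 0.1253]
tcp_rot: [-3.034, -0.815, -0.006]
wrist_force: [0.2, 0.4, -0.1]
width: 0.144
grip_force: 49.0
```

```bash
python3 -c "
from d import *
p=bot.read_state()['tool_pos']
disc(p[2]-.026,p[:2],325)
goto(.6253,.2152,.105,30)"
```

```text
seen L,R,bottom 413 459 324 pred 427.1 451.4 319.2
[(288, np.int64(454), np.int64(456)), (290, np.int64(443), np.int64(455)), (292, np.int64(442), np.int64(453)), (294, np.int64(442), np.int64(452)), (296, np.int64(437), np.int64(450)), (298, np.int64(414), np.int64(451)), (300, np.int64(413), np.int64(452)), (302, np.int64(413), np.int64(452)), (304, np.int64(413), np.int64(453)), (306, np.int64(413), np.int64(454)), (308, np.int64(414), np.int64(454)), (310, np.int64(414), np.int64(455)), (312, np.int64(414), np.int64(456)), (314, np.int64(415), np.int64(456)), (316, np.int64(415), np.int64(457)), (318, np.int64(416), np.int64(457)), (320, np.int64(416), np.int64(458)), (322, np.int64(414), np.int64(459)), (324, np.int64(417), np.int64(459))]
px per +1cm x,y,z [[-0.6, 4.1], [5.0, 1.2], [1.0, -2.8]]
t 7.45 pos [0.6263 0.2166 0.1255] xyz [-0.0034  0.0014  0.041 ] a [ 0.0019 -0.008   0.0025] width 0.142 gf 48.955355286598206 q [ 0.3   0.29  1.71 -0.    1.14  1.34]
```

>>> step_arm(series=[{"x":-0.002,"y":0.002,"z":0.012,"ax":0.0,"ay":0.0,"az":0.0,"grip":1.0},{"x":-0.002,"y":0.002,"z":0.024,"ax":0.0,"ay":0.0,"az":0.0,"grip":1.0},{"x":-0.002,"y":0.002,"z":0.032,"ax":0.0,"ay":0.0,"az":0.0,"grip":1.0},{"x":-0.002,"y":0.002,"z":0.036,"ax":0.0,"ay":0.0,"az":0.0,"grip":1.0},{"x":-0.002,"y":0.002,"z":0.04,"ax":0.0,"ay":0.0,"az":0.0,"grip":1.0},{"x":-0.002,"y":0.002,"z":0.04,"ax":0.0,"ay":0.0,"az":0.0,"grip":1.0}])

```text
time: 8.05
tool_pos: [0.6245, 0.215, 0.103]
tcp_rot: [3.034, 0.816, 0.001]
wrist_force: [-0.1, -0.7, 1.1]
width: 0.139
grip_force: 49.5
```

```bash
python3 -c "
from h import *
goto(.6253,.2152,.103,30);print(bot.read_state()['wrist_force'])"
```

```text
t 8.05 pos [0.6245 0.215  0.103 ] xyz [0.0016 0.0005 0.    ] a [ 0.0005 -0.001   0.0033] width 0.139 gf 49.4532573223114 q [ 0.29  0.31  1.73 -0.    1.11  1.34]
[-0.10093747 -0.68795518  1.07283445]
```

>>> step_arm(series=[{"x":0.001,"y":0.0,"z":0.002,"ax":0.0,"ay":0.0,"az":0.0,"grip":1.0},{"x":0.001,"y":0.0,"z":0.004,"ax":0.0,"ay":0.0,"az":0.0,"grip":1.0},{"x":0.001,"y":0.0,"z":0.004,"ax":0.0,"ay":0.0,"az":0.0,"grip":1.0}])

```text
time: 8.35
tool_pos: [0.6258, 0.2153, 0.1029]
tcp_rot: [3.034, 0.816, 0.004]
wrist_force: [-1.5, -1.1, 7.5]
width: 0.138
grip_force: 50.8
```

```bash
python3 -c "
from d import *
p=bot.read_state()['tool_pos']
print(p);disc(.077,(.6253,.2152),345)"
```

```text
[0.62577604 0.21533014 0.10289347]
seen L,R,bottom 412 460 344 pred 424.6 448.5 324.7
[(294, np.int64(451), np.int64(453)), (296, np.int64(433), np.int64(452)), (298, np.int64(414), np.int64(451)), (300, np.int64(412), np.int64(451)), (302, np.int64(413), np.int64(452)), (304, np.int64(413), np.int64(453)), (306, np.int64(414), np.int64(454)), (308, np.int64(414), np.int64(454)), (310, np.int64(414), np.int64(455)), (312, np.int64(415), np.int64(456)), (314, np.int64(415), np.int64(456)), (316, np.int64(415), np.int64(457)), (318, np.int64(416), np.int64(457)), (320, np.int64(416), np.int64(458)), (322, np.int64(414), np.int64(459)), (324, np.int64(417), np.int64(459)), (326, np.int64(418), np.int64(460)), (328, np.int64(418), np.int64(460)), (330, np.int64(419), np.int64(459)), (332, np.int64(420), np.int64(458)), (334, np.int64(420), np.int64(448)), (336, np.int64(425), np.int64(448)), (338, np.int64(444), np.int64(447)), (340, np.int64(445), np.int64(447)), (342, np.int64(437), np.int64(446)), (344, np.int64(420), np.int64(444))]
px per +1cm x,y,z [[-0.6, 4.0], [4.9, 1.2], [0.9, -2.7]]
```

Contact comes at the predicted floor height (7.5 N at TCP 0.103), so the part is seated. I'll back off slightly, open and rise.

>>> step_arm(series=[{"x":0.0,"y":0.0,"z":-0.003,"ax":0.0,"ay":0.0,"az":0.0,"grip":1.0},{"x":0.0,"y":0.0,"z":-0.003,"ax":0.0,"ay":0.0,"az":0.0,"grip":0.4},{"x":0.0,"y":0.0,"z":-0.003,"ax":0.0,"ay":0.0,"az":0.0,"grip":0.1},{"x":0.0,"y":0.0,"z":-0.003,"ax":0.0,"ay":0.0,"az":0.0,"grip":0.0},{"x":0.0,"y":0.0,"z":-0.003,"ax":0.0,"ay":0.0,"az":0.0,"grip":0.0},{"x":0.0,"y":0.0,"z":-0.003,"ax":0.0,"ay":0.0,"az":0.0,"grip":0.0},{"x":0.0,"y":0.0,"z":-0.06,"ax":0.0,"ay":0.0,"az":0.0,"grip":0.0},{"x":0.0,"y":0.0,"z":-0.14,"ax":0.0,"ay":0.0,"az":0.0,"grip":0.0},{"x":0.0,"y":0.0,"z":-0.22,"ax":0.0,"ay":0.0,"az":0.0,"grip":0.0},{"x":0.0,"y":0.0,"z":-0.3,"ax":0.0,"ay":0.0,"az":0.0,"grip":0.0},{"x":0.0,"y":0.0,"z":-0.32,"ax":0.0,"ay":0.0,"az":0.0,"grip":0.0},{"x":0.0,"y":0.0,"z":-0.32,"ax":0.0,"ay":0.0,"az":0.0,"grip":0.0}])

```text
time: 9.6
tool_pos: [0.6261, 0.2157, 0.2639]
tcp_rot: [-3.034, -0.816, -0.009]
wrist_force: [0.1, -0.1, -0.0]
width: 0.501
grip_force: 0.0
```

```bash
python3 -c "
from h import *
S=cam('scene','placed.png');h=cv2.cvtColor(S['img'],cv2.COLOR_RGB2HSV).astype(int)
print('pred disc top',proj(S,[.6253,.2152,.097]),'mark',proj(S,[.6253,.2152,.115]),'boss top',proj(S,[.6253,.2152,.139]))
for y in range(290,330,2): print(y,S['img'][y,418:462:2,2])
goto(.474,-.021,.26,55.5)"
```

```text
pred disc top [437.39450542 309.89161446] mark [439.12728193 304.8569184 ] boss top [441.5080589  297.94133679]
290 [ 87  84  82  80  79  79  83  84  83  85  85  88  99 105 106 105 105 105
 104 101 102  96]
292 [ 86  87  89  88  86  85  83  83  84  82  82  85  89  98  99 100 102 101
 103 104 104 101]
294 [ 90  90  90  91  89  92  94  95  93  93 112 125 114 106 107 107 103  99
  99  99 101 101]
296 [107 106 106 113 126 130 138 147 158 143 170 181 175 176 196 190 161 107
  99  97  98  98]
298 [183 141 142 196 219 220 222 224 224 181 181 183 184 193 223 222 190 125
 103 102 102 101]
300 [225 217 218 226 230 229 230 228 213 130 157 179 180 187 221 224 199 144
 104 104 102 103]
302 [228 227 228 228 227 225 215 205 172  95 105 127 136 188 224 225 207 167
 109 101 100 101]
304 [228 227 227 226 222 190 147 130 103  86  93 104 123 202 227 226 210 183
 123 103 104 104]
306 [226 225 225 218 182 124 103  94  71  81  97 106 129 199 222 227 221 195
 145 100  99  99]
308 [225 225 220 165 149 133  98  90  78  66  76  89 137 184 200 223 223 200
 164 100  94  96]
310 [224 225 207 127 146 175 141 106  
[... 360 characters left out ...]
86 131  91  97 129 159 172 177 175 168 150 175 167 189 197
 196 191 138 104]
320 [139 191 194 194 180 131  95  95 105 120 130 129 119 140 159 178 198 200
 200 199 156 103]
322 [117 187 197 197 196 188 155 119 107 108 111 118 137 166 173 193 198 198
 197 198 176 113]
324 [ 99 176 195 193 196 195 191 182 166 150 148 164 178 187 195 196 196 197
 197 197 187 132]
326 [ 82 156 191 193 192 194 193 194 193 194 193 194 195 196 197 197 197 197
 198 199 195 154]
328 [ 75 135 188 192 192 193 193 194 195 195 194 193 195 193 193 195 192 186
 189 186 180 158]
t 9.65 pos [0.6248 0.2153 0.261 ] xyz [-0.498   0.2576  0.0015] a [ 0.001  -0.002  -0.8467] width 0.5 gf 0.0 q [ 0.29  0.21  1.56 -0.    1.38  1.34]
```

The part stands upright in the nest: disc centred near column 437 and boss top near (441,297), both as predicted. Next I'll go above the mirror bar.

```bash
python3 -c "
from h import *
goto(.474,-.021,.26,50)"
```

```text
t 9.65 pos [0.6248 0.2153 0.261 ] xyz [-0.498   0.2576  0.0015] a [ 0.0009 -0.0021 -0.6634] width 0.5 gf 0.0 q [ 0.29  0.21  1.56 -0.    1.38  1.34]
```

>>> step_arm(series=[{"x":-0.08,"y":0.04,"z":0.0,"ax":0.0,"ay":0.0,"az":-0.15,"grip":-0.2},{"x":-0.16,"y":0.08,"z":0.0,"ax":0.0,"ay":0.0,"az":-0.3,"grip":-0.2},{"x":-0.24,"y":0.12,"z":0.0,"ax":0.0,"ay":0.0,"az":-0.45,"grip":-0.2},{"x":-0.32,"y":0.165,"z":0.0,"ax":0.0,"ay":0.0,"az":-0.6,"grip":-0.2},{"x":-0.4,"y":0.207,"z":0.0,"ax":0.0,"ay":0.0,"az":-0.66,"grip":-0.2},{"x":-0.46,"y":0.238,"z":0.0,"ax":0.0,"ay":0.0,"az":-0.66,"grip":-0.2},{"x":-0.498,"y":0.258,"z":0.0,"ax":0.0,"ay":0.0,"az":-0.66,"grip":-0.2},{"x":-0.498,"y":0.258,"z":0.0,"ax":0.0,"ay":0.0,"az":-0.66,"grip":-0.2},{"x":-0.498,"y":0.258,"z":0.0,"ax":0.0,"ay":0.0,"az":-0.66,"grip":-0.2},{"x":-0.498,"y":0.258,"z":0.0,"ax":0.0,"ay":0.0,"az":-0.66,"grip":-0.2}])

```text
time: 10.65
tool_pos: [0.4737, -0.0205, 0.2594]
tcp_rot: [-2.847, -1.325, 0.002]
wrist_force: [-0.7, -0.2, -0.6]
width: 0.599
grip_force: 0.0
```

```bash
python3 -c "
from h import *
goto(.474,-.021,.169,50)"
```

```text
t 10.65 pos [ 0.4737 -0.0205  0.2594] xyz [-0.0003  0.0015  0.1808] a [-0.0039  0.0013 -0.0025] width 0.599 gf 0.0 q [-0.1  -0.16  1.93  0.    1.37  0.6 ]
```

Descend, then close gently at 20 N.

>>> step_arm(series=[{"x":0.0,"y":0.0,"z":0.06,"ax":0.0,"ay":0.0,"az":0.0,"grip":-0.2},{"x":0.0,"y":0.0,"z":0.11,"ax":0.0,"ay":0.0,"az":0.0,"grip":-0.2},{"x":0.0,"y":0.0,"z":0.15,"ax":0.0,"ay":0.0,"az":0.0,"grip":-0.2},{"x":0.0,"y":0.0,"z":0.18,"ax":0.0,"ay":0.0,"az":0.0,"grip":-0.2},{"x":0.0,"y":0.0,"z":0.18,"ax":0.0,"ay":0.0,"az":0.0,"grip":-0.2}])

```text
time: 11.15
tool_pos: [0.4722, -0.0203, 0.1678]
tcp_rot: [-2.845, -1.326, 0.007]
wrist_force: [-0.9, -0.3, 0.2]
width: 0.601
grip_force: 0.0
```

>>> step_arm(series=[{"x":0.0,"y":0.0,"z":0.0,"ax":0.0,"ay":0.0,"az":0.0,"grip":0.3},{"x":0.0,"y":0.0,"z":0.0,"ax":0.0,"ay":0.0,"az":0.0,"grip":0.6},{"x":0.0,"y":0.0,"z":0.0,"ax":0.0,"ay":0.0,"az":0.0,"grip":1.0},{"x":0.0,"y":0.0,"z":0.0,"ax":0.0,"ay":0.0,"az":0.0,"grip":1.0},{"x":0.0,"y":0.0,"z":0.0,"ax":0.0,"ay":0.0,"az":0.0,"grip":1.0},{"x":0.0,"y":0.0,"z":0.0,"ax":0.0,"ay":0.0,"az":0.0,"grip":1.0}], force=20)

```text
time: 11.75
tool_pos: [0.474, -0.0213, 0.1711]
tcp_rot: [2.848, 1.325, 0.001]
wrist_force: [0.3, -0.2, -0.6]
width: -0.0
grip_force: 0.0
```

```bash
python3 -c "
from h import *
s=bot.read_state();print(s['wrist_force'],s['torque']);goto(.474,-.021,.169,104.5)"
```

```text
[ 0.27016049 -0.15602933 -0.62537166] [-0.00407335  0.0137425  -0.02774249]
t 11.75 pos [ 0.474  -0.0213  0.1711] xyz [ 0.0005 -0.0005  0.0042] a [ 1.2000e-03 -2.0000e-04 -1.8205e+00] width -0.0 gf 0.0 q [-0.1  -0.1   2.05  0.    1.2   0.6 ]
```

The fingers shut on nothing, so they are off the bar in height or position, which fits the earlier "tips look high" observation. I'll lift with the fingers shut and measure where the tips really are.

>>> step_arm(series=[{"x":0.0,"y":0.0,"z":-0.08,"ax":0.0,"ay":0.0,"az":0.0,"grip":1.0},{"x":0.0,"y":0.0,"z":-0.18,"ax":0.0,"ay":0.0,"az":0.0,"grip":1.0},{"x":0.0,"y":0.0,"z":-0.24,"ax":0.0,"ay":0.0,"az":0.0,"grip":1.0},{"x":0.0,"y":0.0,"z":-0.24,"ax":0.0,"ay":0.0,"az":0.0,"grip":1.0},{"x":0.0,"y":0.0,"z":-0.24,"ax":0.0,"ay":0.0,"az":0.0,"grip":1.0}])

```text
time: 12.25
tool_pos: [0.4743, -0.0213, 0.2915]
tcp_rot: [2.848, 1.325, 0.003]
wrist_force: [-0.6, -0.0, -0.1]
width: -0.002
grip_force: 0.0
```

```bash
python3 -c "
from h import *
S=cam('scene','up.png');p=bot.read_state()['tool_pos'];print(p)
for z in(0,.02,.04):print('tcp+',z,proj(S,p+[0,0,z]))
print('bar top exp',proj(S,[.474,-.021,.204]),'mid mirror',proj(S,[.474,-.021,.115]))
np.set_printoptions(linewidth=200)
u=int(proj(S,p)[0])
for y in range(130,262,3): print(y,S['img'][y,u-30:u+32:3].mean(1).astype(int))
"
```

```text
[ 0.47336654 -0.02123544  0.28995802]
tcp+ 0 [346.21461668 166.03738254]
tcp+ 0.02 [346.85957604 158.31614906]
tcp+ 0.04 [347.52357591 150.36889892]
bar top exp [343.67907913 197.09518842] mid mirror [341.30737946 225.49332238]
130 [86 87 86 73 32 24 28 70 31 22 17 18 20 17 17 22 24 28 33 34 38]
133 [88 87 87 86 77 35 24 24 22 19 17 17 16 18 19 29 28 33 33 36 37]
136 [86 85 89 89 88 82 42 23 21 21 17 18 15 22 27 31 33 34 35 37 37]
139 [85 87 86 88 88 88 84 48 25 25 21 26 52 50 38 37 34 33 33 38 38]
142 [ 88  87  84  83  81  80  83 113  77  19  21  64  65  61  67  61  51  40  34  37  36]
145 [ 88  89  92  90  86  84  84 138 101  19  23  79  63  59  67  67  63  56  48  41  38]
148 [ 86  85  84  86  86  86 114 148  97  19  34  82  65  61  76  76  72  69  63  58  55]
151 [ 87  88  87  87  89  90 142 151 144  65  32  85  75  53  65  77  81  80  77  68  67]
154 [ 84  85  87  85  88 118 151 151 152 141  89  90 119 104  74  54  74  80  79  67  68]
157 [ 81  81  81  80  84 140 143 148 149 151 149 147 148 144 135 114  54  57  67  67  69]
160 [ 88  86  86  86 121 140 141 142 143 143 143 144 145
[... 2303 characters left out ...]
8 139 136 137 133  80  81 105  89  80 138 158 158 156 153 141 126 123]
241 [ 90 100  91  94 126 131 141 124  87  84 154 152 155 157 155 154 153 146 130 130 131]
244 [115  90  89  72  77 126 123  88  73  91 150 152 153 155 154 158 156 147 133 131 134]
247 [151 120  83  65  67  75  61  64  74  94 136 149 153 152 152 152 149 133 128 131 152]
250 [147 145  90  65  79  98  69  68  72  95 131 128 154 157 157 155 148 129 129 140 148]
253 [145 131 118  86  84 115 111  89  72  70 110 113 138 149 151 150 137 133 135 151 153]
256 [148 130 116 114  85 102 115 114 103 107 113 106 112 123 140 140 131 129 134 150 153]
259 [134 119 111 113 108  68  92 109 112 110  95  83  97 120 127 135 119 119 141 149 150]
```

The bar is still at rest, with its top at px (344.5,197) as expected. The shut tips end near row 153 against a predicted 166, so they are really about 30 mm above the reported TCP. That explains the miss, so I'll go about 28 mm lower this time.

>>> step_arm(series=[{"x":0.0,"y":0.0,"z":0.0,"ax":0.0,"ay":0.0,"az":0.0,"grip":-0.2},{"x":0.0,"y":0.0,"z":0.0,"ax":0.0,"ay":0.0,"az":0.0,"grip":-0.2},{"x":0.0,"y":0.0,"z":0.0,"ax":0.0,"ay":0.0,"az":0.0,"grip":-0.2},{"x":0.0,"y":0.0,"z":0.0,"ax":0.0,"ay":0.0,"az":0.0,"grip":-0.2},{"x":0.0,"y":0.0,"z":0.08,"ax":0.0,"ay":0.0,"az":0.0,"grip":-0.2},{"x":0.0,"y":0.0,"z":0.16,"ax":0.0,"ay":0.0,"az":0.0,"grip":-0.2},{"x":0.0,"y":0.0,"z":0.22,"ax":0.0,"ay":0.0,"az":0.0,"grip":-0.2},{"x":0.0,"y":0.0,"z":0.26,"ax":0.0,"ay":0.0,"az":0.0,"grip":-0.2},{"x":0.0,"y":0.0,"z":0.294,"ax":0.0,"ay":0.0,"az":0.0,"grip":-0.2},{"x":0.0,"y":0.0,"z":0.294,"ax":0.0,"ay":0.0,"az":0.0,"grip":-0.2}])

```text
time: 13.3
tool_pos: [0.4712, -0.021, 0.1406]
tcp_rot: [-2.846, -1.324, 0.008]
wrist_force: [-0.3, 0.8, -0.0]
width: 0.599
grip_force: 0.0
```

>>> step_arm(series=[{"x":0.0,"y":0.0,"z":0.0,"ax":0.0,"ay":0.0,"az":0.0,"grip":0.3},{"x":0.0,"y":0.0,"z":0.0,"ax":0.0,"ay":0.0,"az":0.0,"grip":0.6},{"x":0.0,"y":0.0,"z":0.0,"ax":0.0,"ay":0.0,"az":0.0,"grip":1.0},{"x":0.0,"y":0.0,"z":0.0,"ax":0.0,"ay":0.0,"az":0.0,"grip":1.0},{"x":0.0,"y":0.0,"z":0.0,"ax":0.0,"ay":0.0,"az":0.0,"grip":1.0},{"x":0.0,"y":0.0,"z":0.0,"ax":0.0,"ay":0.0,"az":0.0,"grip":1.0}], force=20)

```text
time: 13.9
tool_pos: [0.4726, -0.0194, 0.1453]
tcp_rot: [-2.845, -1.323, 0.001]
wrist_force: [-6.6, 7.3, 6.8]
width: 0.134
grip_force: 24.8
```

```bash
python3 -c "
from h import *
s=bot.read_state();print(s['wrist_force'],s['torque']);goto(.474,-.021,.143,104.5)"
```

```text
[-6.55001351  7.32608165  6.80717599] [0.9260229  1.08570832 0.03953122]
t 13.9 pos [ 0.4726 -0.0194  0.1453] xyz [-0.0008  0.0042  0.0046] a [-0.0056 -0.0056 -1.8205] width 0.134 gf 24.782352447509766 q [-0.1  -0.08  2.08  0.    1.15  0.6 ]
```

>>> step_arm(series=[{"x":0.0,"y":-0.004,"z":-0.004,"ax":0.0,"ay":0.0,"az":0.0,"grip":1.0},{"x":0.0,"y":-0.006,"z":-0.006,"ax":0.0,"ay":0.0,"az":0.0,"grip":1.0},{"x":0.0,"y":-0.006,"z":-0.006,"ax":0.0,"ay":0.0,"az":0.0,"grip":1.0}])

```text
time: 14.2
tool_pos: [0.4726, -0.0194, 0.1455]
tcp_rot: [2.847, 1.325, 0.004]
wrist_force: [7.6, -0.7, -15.1]
width: 0.134
grip_force: 21.9
```

```bash
python3 -c "
from h import *
s=bot.read_state();print(s['wrist_force'],s['torque']);goto(.474,-.021,.143,104.5)"
```

```text
[  7.63537083  -0.6535833  -15.1115392 ] [ 0.04679713 -1.10939362  0.07698991]
t 14.2 pos [ 0.4726 -0.0194  0.1455] xyz [-0.0007  0.0042  0.0049] a [ 5.4000e-03 -5.0000e-04 -1.8198e+00] width 0.134 gf 21.93807452917099 q [-0.09 -0.09  2.08 -0.    1.14  0.61]
```

>>> step_arm(series=[{"x":0.001,"y":0.0024,"z":0.004,"ax":0.0,"ay":0.0,"az":0.0,"grip":1.0},{"x":0.001,"y":0.0024,"z":0.004,"ax":0.0,"ay":0.0,"az":-0.1,"grip":1.0},{"x":0.001,"y":0.0024,"z":0.004,"ax":0.0,"ay":0.0,"az":-0.25,"grip":1.0},{"x":0.001,"y":0.0024,"z":0.004,"ax":0.0,"ay":0.0,"az":-0.4,"grip":1.0},{"x":0.001,"y":0.0024,"z":0.004,"ax":0.0,"ay":0.0,"az":-0.55,"grip":1.0},{"x":0.001,"y":0.0024,"z":0.004,"ax":0.0,"ay":0.0,"az":-0.7,"grip":1.0},{"x":0.001,"y":0.0024,"z":0.004,"ax":0.0,"ay":0.0,"az":-0.8,"grip":1.0},{"x":0.001,"y":0.0024,"z":0.004,"ax":0.0,"ay":0.0,"az":-0.9,"grip":1.0},{"x":0.001,"y":0.0024,"z":0.004,"ax":0.0,"ay":0.0,"az":-0.9,"grip":1.0}])

```text
time: 15.1
tool_pos: [0.4722, -0.0192, 0.1453]
tcp_rot: [-2.459, -1.953, 0.0]
wrist_force: [-3.4, 3.3, 1.1]
width: 0.133
grip_force: 24.2
```

```bash
python3 -c "
from h import *
s=bot.read_state();print(s['wrist_force'],s['torque']);goto(.4726,-.0194,.1455,104.3)"
```

```text
[-3.37634807  3.30921769  1.11423276] [ 0.5236512   0.56382455 -0.01403577]
t 15.1 pos [ 0.4722 -0.0192  0.1453] xyz [-0.0002  0.0009 -0.0003] a [-0.0021 -0.0018 -0.9136] width 0.133 gf 24.200882613658905 q [-0.09 -0.08  2.08  0.    1.15  0.13]
```

Low forces and turning well. I'll do the second half.

>>> step_arm(series=[{"x":0.0,"y":0.0,"z":0.0,"ax":0.0,"ay":0.0,"az":-0.1,"grip":1.0},{"x":0.0,"y":0.0,"z":0.0,"ax":0.0,"ay":0.0,"az":-0.25,"grip":1.0},{"x":0.0,"y":0.0,"z":0.0,"ax":0.0,"ay":0.0,"az":-0.4,"grip":1.0},{"x":0.0,"y":0.0,"z":0.0,"ax":0.0,"ay":0.0,"az":-0.55,"grip":1.0},{"x":0.0,"y":0.0,"z":0.0,"ax":0.0,"ay":0.0,"az":-0.7,"grip":1.0},{"x":0.0,"y":0.0,"z":0.0,"ax":0.0,"ay":0.0,"az":-0.8,"grip":1.0},{"x":0.0,"y":0.0,"z":0.0,"ax":0.0,"ay":0.0,"az":-0.88,"grip":1.0},{"x":0.0,"y":0.0,"z":0.0,"ax":0.0,"ay":0.0,"az":-0.913,"grip":1.0},{"x":0.0,"y":0.0,"z":0.0,"ax":0.0,"ay":0.0,"az":-0.913,"grip":1.0},{"x":0.0,"y":0.0,"z":0.0,"ax":0.0,"ay":0.0,"az":-0.913,"grip":1.0}])

```text
time: 16.1
tool_pos: [0.4717, -0.0192, 0.1453]
tcp_rot: [-1.929, -2.477, 0.001]
wrist_force: [-5.9, 2.5, 2.8]
width: 0.139
grip_force: 24.5
```

```bash
python3 -c "
from h import *
s=bot.read_state();print(s['wrist_force'],s['torque'])
S=cam('scene','end.png');T=cam('top','endT.png');goto(.4726,-.0194,.1455,104.3)
a=np.radians(14.3);f=np.array([-np.sin(a),np.cos(a),0]);A=np.array([.4726,-.0194,.115])
print('mirror ends pred S',proj(S,A+.038*f),proj(S,A-.038*f),'bottom',proj(S,A-[0,0,.038]))
np.set_printoptions(linewidth=220)
for y in range(206,250,2): print(y,S['img'][y,316:372:2].mean(1).astype(int))
for n,X in (('disc',[.6253,.2152,.097]),('boss',[.6253,.2152,.139])): print(n,proj(S,X))
for y in range(294,324,3): print(y,S['img'][y,418:462:2,2])
"
```

```text
[-5.94425917  2.54141821  2.81179782] [ 0.50116057  0.86296941 -0.00116043]
t 16.2 pos [ 0.4717 -0.0192  0.1453] xyz [-0.0008  0.0017 -0.0004] a [-0.0035 -0.0026 -0.0035] width 0.136 gf 24.473561346530914 q [-0.09 -0.08  2.08  0.    1.15 -0.34]
mirror ends pred S [359.16936428 225.68346945] [325.13905644 224.71382119] bottom [341.19961982 236.37781189]
206 [100  93  97 138 154 154 156 153  97  37  34  40  64  34  21  23  58  60  42  54 126 142 141 141 139 138 137 137]
208 [ 97  96 117 160 162 161 159 154  95  34  36  39  55  37  32  34  61  53  38  58 128 144 145 145 146 143 142 139]
210 [ 94  97 131 163 166 165 164 162 103  38  33  33  36  40  38  40  42  42  39  61 126 139 140 141 141 143 144 146]
212 [ 92  96 135 163 164 164 163 148  90  34  35  37  38  44  45  39  38  37  43  77 124 133 131 133 138 137 139 138]
214 [ 90  96 143 157 160 160 140  79  44  52  64  73  83  86  83  77  66  53  50  80 119 134 133 131 131 131 132 134]
216 [ 86 107 148 150 154 135  76  50  72  88  93  94  94  94  93  95  93  90  87  80  84 127 137 137 136 134 134 134]
218 [ 87 109 147 150 147  97  52  83 
[... 2156 characters left out ...]
5 197 193 212 218 214 152  99  96  96  94]
303 [219 218 218 218 216 202 176 155 131  84  90 102 113 184 215 218 217 192 115  95  94  94]
306 [216 217 214 206 173 129 117 108  70  76  88  98 126 193 213 218 219 214 151  96  90  92]
309 [217 216 200 132 161 176 133  97  79  71  71  88 168 200 198 207 219 218 190 106  87  89]
312 [212 216 197 120 127 191 198 176 125 106 111 148 196 201 196 177 207 217 212 146  90  88]
315 [202 217 213 156  86 127 185 198 198 194 192 199 200 201 183 147 197 218 216 183 105  92]
318 [179 214 215 205 138  88  96 133 169 186 193 191 180 152 186 182 209 218 217 210 142  99]
321 [135 207 214 215 211 179 121  93  95 100 106 108 115 157 179 206 219 220 219 218 180 102]
```

The mirror now spans columns 326–358, matching the predicted 325–359. The gripper holds it at the intended angle with about 24 N, and the part is unmoved in the nest. Handing in.

```bash
python3 -c "
from workcell import bot
print(bot.finish_job())"
```

```text
the job is handed in; nothing more can be done
None
```

I handed the job in with the part upright in the nest and the mirror still gripped at 24 N, turned to 14.3°, where I calculated the ring mark is centred. The sight line was worked out from measured positions rather than seen directly, and the hand-in returned no verdict.

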